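Pin the swing-out kettle rest back into line

TASK

The swing-out kettle rest has crept sideways, so the hole in its steel arm no longer lies over the hole in its wooden base. Take the tapered pin out of the rack and drive it down through the arm and into the base until its collar sits flush on the arm, so that it pulls the two holes into line, then let go of it. Leave the straight pin standing in the rack.

Things in the scene. Friction and masses are not known exactly. Their poses are not given: they have to be found in the camera images.
- taper_pin: Tapered steel pin, 0.3 kg, upright in one of two holes, 120 mm apart, of an open wooden rack (top 102 mm up). Origin: centre of the underside of its collar (56 mm across, 6 thick); z up along the pin. Plain ROUND handle, 28 mm across, 6 to 61 mm above the origin. Shank below: 40 mm across for 20 mm, then tapers over 60 mm to a tip 10 mm across, 80 mm below the origin.
- straight_pin: Straight steel pin in the rack's other hole, to be left there. Same collar, but a shorter SQUARE handle, 28 mm wide, 6 to 46 mm above the origin, and a plain cylindrical shank, 40 mm across, 80 mm long, with a flat end. Origin: centre of the underside of its collar; z up.
- rest_hole (a point): Centre, on the top face (91 mm above the table), of the 44 mm hole through the dark steel arm, 10 mm thick, level, 1 mm above the base. The arm turns only about an upright pivot bolt 130 mm from the hole and ends beyond it in a 140 mm round kettle plate. Stays where left; about 3 N sideways at the hole moves it. Starts 10 to 14 mm out of line.
- base_hole (a point): Centre, on the top face (80 mm above the table), of the 44 mm round through hole in the wooden base block (110 x 240 mm) under the arm. The base is fixed to the table. The tapered pin's full width has 2 mm to spare all round; to drive it home takes roughly 5 to 15 N downward.
Not all that is in view belongs to the job. Leave any blue, orange or red look-alike of the taper_pin alone.

How it is judged:
By the outcome, as a careful person would: the job done as asked, in the order asked, and still so for the second after the job is handed in, with the robot touching nothing.
It also fails if it takes over 45 s, if anything falls off the work surface, if the arm or the gripper's body presses on something with over 40 N, if the wrist force passes 120 N, or if a joint passes its speed limit or range.

ROBOT

A 6-joint arm with a two-finger parallel gripper is mounted at the origin on the work surface. World frame = base frame: x ahead of the robot, y to its left, z up, the work surface at z = 0. Lengths are in m, angles in degrees, forces in N, time in s.
With the tool pointing down it reaches from about 0.4 to 0.825 m from the base axis. Payload 7 kg.
Tool frame: the origin (TCP) lies midway between the tips of the shut fingers; the grasp point (between the pads) lies 19 mm behind it (hold_point_z is the distance from the TCP to the grasp point, in m); z points along the fingers, y is the line along which they close (so a half turn about z gives the same grasp; the last joint's range is limited). The gripper opens to 88 mm and grips with 3 to 60 N. Pads are 19 mm wide; open, the fingers measure 130 mm over their backs; the gripper's body (78 mm by 193 mm) begins 47 mm behind the grasp point.
Start: joints at [89.846, 20.546, 0.682, 0, -70.136, -16.507], TCP at [0.194, 0.647, 0.227] pointing down, gripper open.
Joint ranges: [-176.03, 176.03], [-82.01, 121.73], [-58.28, 71.71], [-173.87, 95.51], [-174.79, -0.11], [-173.66, 173.66]. Speed limits (degrees/s): [136.94, 136.94, 172.46, 180, 180, 180].

INTERFACE

Orientations are given as [roll, pitch, yaw] about the fixed x, y, z axes, in that order (R = Rz(yaw) Ry(pitch) Rx(roll)).
In Python, from plant import get_state, capture, close_job, hold_point_z gives the robot as it stands.
- The arm moves only by the shell command python3 -m inch 'ROWS' [FORCE]. ROWS is text: rows parted by semicolons, each of 5 numbers parted by spaces: the shift along the tool's x, y, z normalised to -1 to 1, where 1 is 0.15 m, then the turn about the tool's z normalised to -1 to 1, where 1 is 360 degrees, then the opening, from 0 (shut) to 1 (fully open). In form: tx ty tz spin grip; .... A call has exactly 8 rows; each row shifts and turns the commanded pose from where the row before left it, along the tool's axes as they then stand; what a row does not reach is not made up. A row lasts 1/8 s, in which the tool goes at most 62.5 mm and 10.7 degrees, less where a joint would pass 70% of its speed; a pose out of reach is approached as far as the arm can. A call with a number of a shift or a turn outside -1 to 1 is refused whole. A call with a gripper value outside its range is refused whole. The fingers move at their own pace and stop on an object; FORCE is the grip in N (left out, the last holds). Time passes only in rows, so rows that do not move let the fingers close, or fill a call up. It gives the time, the measured TCP pose, the force, the opening and the grip force at its end, in the units of the state.
- get_state(): the state, without advancing time (a new reading comes with each control period).
- capture(name): name is "side" or "top"; returns a dict with "color" (400x640x3 uint8, blue, green, red), "mtx" (3x3 intrinsics, pixels), "dist_coeffs" ([k1, k2, p1, p2, k3] as OpenCV has them; the pictures are not rectified), "R" (3x3) and "t" (3): a world point X has camera coordinates R X + t. Camera axes: x right, y down, z forward; pixel columns grow to the right and rows downward; lengths in m; the calibration is good to about 2 mm. A picture is of the moment at which its call begins. There is no depth.
- close_job(): hands the job in; it is judged then, once.
The state is a dict: "time_s": time; "joints": joint angles; "qd": joint speeds; "joint_torque": joint torques, N m; "tcp_pos": TCP position; "eef_rot": TCP orientation; "contact_force": force on the tool from outside, world axes, zero at the start; "moment": the same for the moment, N m; "gripper_width": finger opening in m; "gripper_force": force on a finger pad.
Only numpy, scipy, OpenCV 4.12 (cv2) and the standard library are available. Lean on these libraries where they do the work, as an engineer would, in place of code of your own. Each camera call takes 0.05 s, during which the arm holds its last target. There are 200 camera calls.

## Working session

There is one attempt and no reset: what is moved stays moved. The work goes in short steps, Python scripts to look and compute and a shell command to move; the robot and the scene stay as the last step left them, time stands still between calls to the robot, and variables do not carry over. Pictures are saved under pics/ and viewed, at most 10 in all, crops included, and the job is handed in when it is done.

```bash
mkdir -p pics; cat > h.py <<'E'
import cv2, numpy as np
from plant import get_state, capture, hold_point_z
def snap(cam,name):
    c=capture(cam); cv2.imwrite(f'pics/{name}.png',c['color']); np.savez(f'pics/{name}.npz',**c); return c
def load(name): return dict(np.load(f'pics/{name}.npz'))
def ray(c,px):
    u=cv2.undistortPoints(np.array([[px]],float),c['mtx'],c['dist_coeffs'])[0,0]
    d=c['R'].T@np.array([u[0],u[1],1]); o=-c['R'].T@c['t']; return o,d
def onz(c,px,z):
    o,d=ray(c,px); return o+d*(z-o[2])/d[2]
def proj(c,X):
    return cv2.projectPoints(np.array([X],float),cv2.Rodrigues(c['R'])[0],c['t'],c['mtx'],c['dist_coeffs'])[0].reshape(-1,2)
E
python3 - <<'E'
from h import *
print(get_state(), hold_point_z)
for n in('top','side'):
    c=snap(n,n+'0'); print(n,-c['R'].T@c['t'],c['R'][2],c['mtx'][0,0])
E
```

```text
{'time_s': 0.0, 'joints': array([ 8.98424119e+01,  2.05908218e+01,  6.34684260e-01, -1.98260743e-02,
       -7.01351626e+01, -1.65079897e+01]), 'qd': array([-0.04746662,  0.01623834, -0.0452363 , -0.04973771, -0.03380454,
        0.0441016 ]), 'joint_torque': array([ 1.81636486e-03, -5.82715094e+01,  2.93042368e+01,  6.99685916e+00,
        6.86911939e-03, -1.71038846e-04]), 'tcp_pos': array([0.19345498, 0.64618579, 0.22563744]), 'eef_rot': array([ 1.79907167e+02, -8.07570405e-03, -1.66723231e+01]), 'contact_force': array([-0.78488225, -0.04653187, -0.2152809 ]), 'moment': array([-0.0023769 ,  0.04092362, -0.01506082]), 'gripper_force': 0.0, 'gripper_width': 0.08754010870455908} 0.0188
top [ 0.42564903 -0.04114264  0.94793046] [ 0.09570216  0.0191746  -0.99522532] 439.18910353180524
side [ 0.49647095 -0.60799476  0.8299936 ] [ 0.02713657  0.63125627 -0.77509943] 397.3465005120908
```

View pics/top0.png

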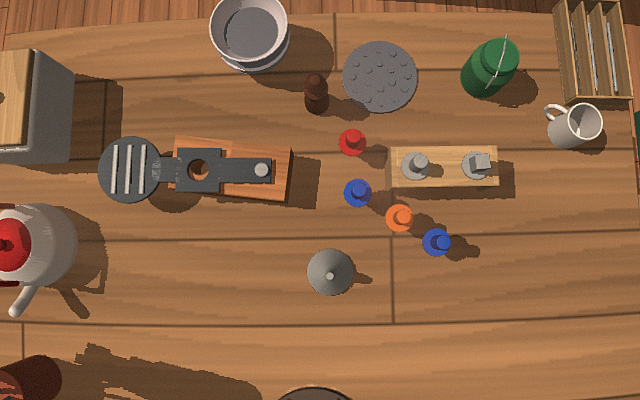

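View pics/side0.png

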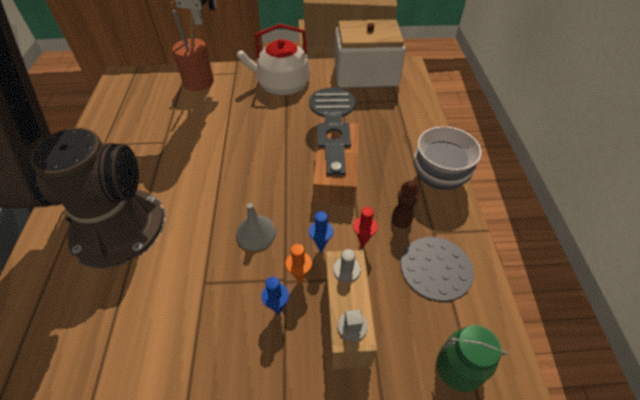

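The top view shows the rack at (443,166). The round-handled pin is at (417,163) and the square-handled one at (478,163). The steel arm's hole is at (199,168) and its bolt at (262,170). The coloured look-alikes are red (351,142), blue (357,193), orange (399,218) and blue (436,241). The grey round-handled pin in the rack fits taper_pin. I'll confirm that in one enlarged crop.

```bash
python3 - <<'E'
from h import *
a=load('top0')['color'];b=load('side0')['color']
def cr(im,x,y,w,h): return cv2.resize(im[y:y+h,x:x+w],(400,300),interpolation=cv2.INTER_CUBIC)
m=np.vstack([np.hstack([cr(a,385,120,120,90),cr(b,310,240,120,90)]),np.hstack([cr(a,165,123,120,90),cr(b,280,100,120,90)])])
cv2.imwrite('pics/crop0.png',m)
E
```

```text
(no output)
```

View pics/crop0.png

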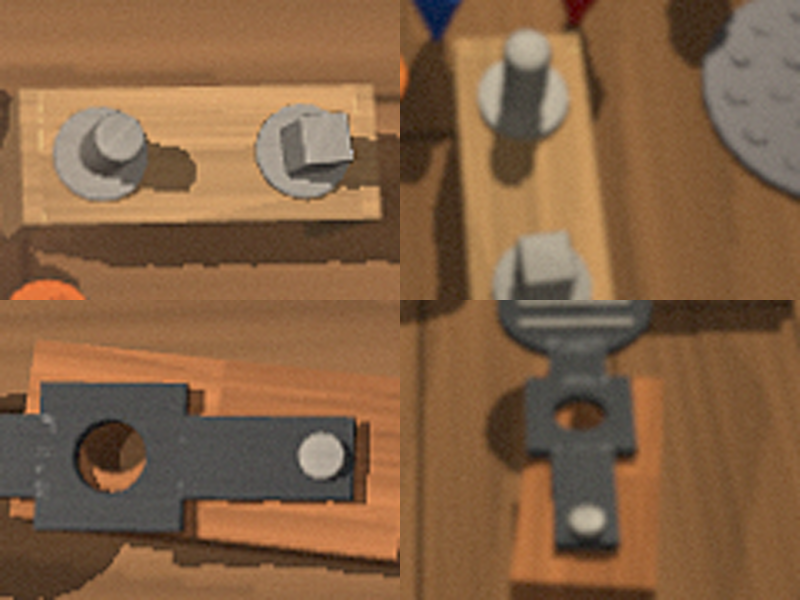

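The top-left panel shows a round grey handle at crop (120,137), which is the taper pin, with its collar at about (415,166.5) in the full image. The square one, at (325,140), is the straight pin and stays put. In the lower panels the arm hole is at (198,169.5) top and (334,134.5) side. Base wood shows at the hole's image-lower edge, so the base hole lies towards image-up (+x).

```bash
cat > m.py <<'E'
from h import *
T=load('top0');S=load('side0')
def ell(c,mask,near,amin,fn=cv2.RETR_LIST):
    best=None
    for k in cv2.findContours(mask.astype(np.uint8),fn,cv2.CHAIN_APPROX_NONE)[0]:
        if cv2.contourArea(k)<amin: continue
        e=cv2.fitEllipse(k); d=np.hypot(e[0][0]-near[0],e[0][1]-near[1])
        if best is None or d<best[0]: best=(d,e)
    return best[1]
E
python3 - <<'E'
from m import *
for nm,c,hn,bn,cn in(('top',T,(198,169.5),(262,170),(415,166)),('side',S,(334,134.5),(336,166),(347,269))):
    im=c['color']; g=im.max(2).astype(int); sat=cv2.cvtColor(im,cv2.COLOR_BGR2HSV)[...,1]
    # arm mask: dark & unsaturated ; hole = non-arm inside
    steel=(sat<70)&(g<110)
    e=ell(c,~steel,hn,60); print(nm,'hole',e,onz(c,e[0],.091))
    br=(sat<60)&(g>120); 
    e=ell(c,br,bn,20); print(' bolt',e,onz(c,e[0],.097))
    pin=(sat<65)
    e=ell(c,pin,cn,80); print(' pin blob',e)
    print(' collar by eye',onz(c,(415,166.5) if nm=='top' else (346.9,269.4),.108))
# handle top by eye, z=.102+.061
print('handle top',onz(T,(385+119/3.333,120+137/3.333),.163),onz(S,(310+527/3.333-120,240+50/3.333),.163))
sq=[onz(T,(385+303/3.333,120+150/3.333),.108)];print('sq collar',sq)
# base edges
p=[onz(T,(165+x/3.333,123+y/3.333),.080) for x,y in((35,342),(398,375),(200,530),(395,558))]
for q in p: print(q[:2])
for a,b in((0,1),(2,3)):
    d=p[b]-p[a]; print('ang',np.degrees(np.arctan2(d[1],d[0])))
for n,q in(('red',(351,142)),('blue',(357,193)),('or',(399,218)),('blue2',(436,241)),('kettle',(20,245)),('kplate',(129,170))): print(n,onz(T,q,.1))
E
```

```text
top hole ((198.12754821777344, 169.8660430908203), (19.73784065246582, 20.90822982788086), 36.09096908569336) [0.56918979 0.21936796 0.091     ]
 bolt ((260.85455322265625, 169.15884399414062), (12.720144271850586, 13.056754112243652), 13.749893188476562) [0.56665133 0.09166077 0.097     ]
 pin blob ((414.7925720214844, 165.76849365234375), (27.030099868774414, 27.298086166381836), 99.5790023803711)
 collar by eye [ 0.56409683 -0.20917152  0.108     ]
side hole ((333.3026428222656, 134.17245483398438), (8.474764823913574, 15.21788501739502), 86.77696228027344) [0.57169124 0.21554508 0.091     ]
 bolt ((335.7814025878906, 165.33355712890625), (7.262035369873047, 10.183090209960938), 85.94334411621094) [0.56915229 0.09109513 0.097     ]
 pin blob ((346.6314697265625, 266.5472717285156), (24.271404266357422, 30.43293571472168), 2.683851957321167)
 collar by eye [ 0.56917719 -0.2132058   0.108     ]
handle top [ 0.56475827 -0.20898574  0.163     ] [ 0.56883545 -0.21210792  0.163     ]
sq collar [array([ 0.56513651, -0.32917778,  0.108     ])]
[0.45872816 0.26829216]
[0.43589846 0.04805597]
[0.34576638 0.16710218]
[0.32836807 0.05110612]
ang -95.9181476393292
ang -98.53023550742626
red [ 0.61648114 -0.08674722  0.1       ]
blue [ 0.51545978 -0.09589119  0.1       ]
or [ 0.4653765  -0.17586862  0.1       ]
blue2 [ 0.41955149 -0.24617626  0.1       ]
kettle [0.42119019 0.59884607 0.1       ]
kplate [0.57108982 0.36002271 0.1       ]
```

```bash
python3 - <<'E'
from m import *
p=[onz(T,(165+x/3.333,123+y/3.333),.080)[:2] for x,y in((35,42),(398,75),(200,230),(395,258))]
for q in p: print(q)
for a,b in((0,1),(2,3)):
    d=p[a]-p[b]; print('ang',np.degrees(np.arctan2(d[1],d[0])), d/np.linalg.norm(d)*.13)
p=[onz(T,(165+x/3.333,123+y/3.333),.091)[:2] for x,y in((190,117),(352,117),(190,198),(365,202))]
for a,b in((0,1),(2,3)):
    d=p[a]-p[b]; print('arm ang',np.degrees(np.arctan2(d[1],d[0])))
s=get_state(); y=np.radians(s['eef_rot'][2]); print(s['tcp_pos'], 'toolx',np.cos(y),np.sin(y))
E
```

```text
[0.64363203 0.27163669]
[0.61672165 0.04644645]
[0.52472727 0.16701775]
[0.50557738 0.04915425]
ang 83.18543341022232 [0.01542533 0.1290816 ]
ang 80.77149996686877 [0.02084838 0.12831736]
arm ang 88.60146127666988
arm ang 87.48924789242957
[0.19343518 0.64623959 0.22571823] toolx 0.957988905336602 -0.2868052601539573
```

```bash
python3 -m inch '0 0 -0.36 -0.023 1; 0 0 -0.36 -0.023 1; 0 0 -0.36 0 1; 0.155 0.357 0 0 1; 0.155 0.357 0 0 1; 0.155 0.357 0 0 1; 0.155 0.357 0 0 1; 0.155 0.357 0 0 1' 40; python3 -m inch '0.155 0.357 0 0 1; 0.155 0.357 0 0 1; 0.155 0.357 0 0 1; 0.155 0.357 0 0 1; 0.155 0.357 0 0 1; 0.155 0.357 0 0 1; 0.155 0.357 0 0 1; 0.155 0.357 0 0 1'
```

```text
time_s: 1.1
tcp_pos: [0.3096, 0.3767, 0.3884]
eef_rot: [180.0, 0.0, -0.1]
contact_force: [1.2, 0.6, 0.7]
gripper_width: 0.0873
gripper_force: 0.0
time_s: 2.1
tcp_pos: [0.4948, -0.052, 0.3885]
eef_rot: [-180.0, -0.0, -0.1]
contact_force: [2.1, 1.7, 0.4]
gripper_width: 0.0878
gripper_force: 0.0
```

```bash
python3 -m inch '0.16 0.35 0 0 1; 0.16 0.35 0 0 1; 0.16 0.35 0 0 1; 0 0 0.28 0 1; 0 0 0.28 0 1; 0 0 0.28 0 1; 0 0 0 0 1; 0 0 0 0 1'; python3 - <<'E'
from h import *
s=get_state();print(s['tcp_pos'],s['time_s'],s['eef_rot'])
a=snap('side','side1'); b=snap('top','top1')
print(proj(a,s['tcp_pos']),proj(b,s['tcp_pos']))
cv2.imwrite('pics/both1.png',np.hstack([cv2.resize(a['color'][120:380,220:480],(400,400)),cv2.resize(b['color'][50:310,290:550],(400,400))]))
E
```

```text
time_s: 3.1
tcp_pos: [0.5671, -0.208, 0.2643]
eef_rot: [179.9, -0.1, -0.1]
contact_force: [0.5, 0.8, 0.3]
gripper_width: 0.0876
gripper_force: 0.0
[ 0.56709081 -0.20798464  0.26430961] 3.1 [ 1.79947524e+02 -9.00567054e-02 -7.91784748e-02]
[[349.980724   222.90193202]] [[433.06217066 148.29235118]]
```

View pics/both1.png

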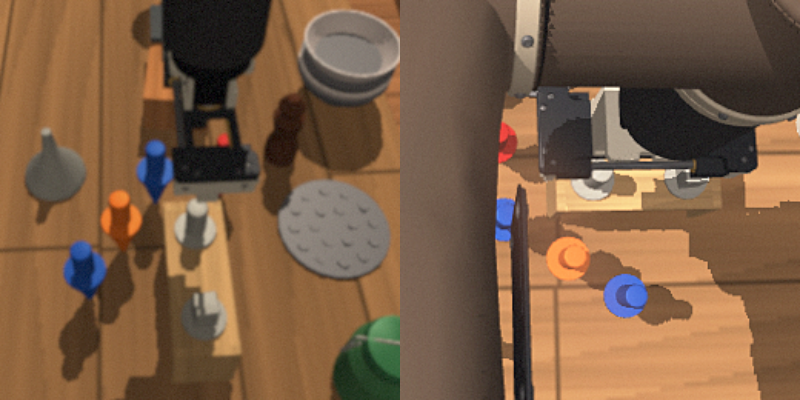

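The side view (left) has the fingers over the round-handled pin, at about (195,215) in the crop, with the fingers clear on both sides. Descending and gripping.

```bash
python3 -m inch '0 0.017 0.247 0 1; 0 0 0.247 0 1; 0 0 0.247 0 1; 0 0 0.247 0 1; 0 0 0 0 1; 0 0 0 0 0; 0 0 0 0 0; 0 0 0 0 0' 40;  python3 -m inch '0 0 0 0 0; 0 0 0 0 0; 0 0 0 0 0; 0 0 -0.3 0 0; 0 0 -0.3 0 0; 0 0 -0.3 0 0; 0 0 -0.3 0 0; 0 0 0 0 0' 50
```

```text
time_s: 4.2
tcp_pos: [0.567, -0.2103, 0.1158]
eef_rot: [180.0, -0.1, -0.1]
contact_force: [0.0, 0.6, -0.2]
gripper_width: 0.0636
gripper_force: 0.0
time_s: 5.2
tcp_pos: [0.5677, -0.2106, 0.2981]
eef_rot: [179.9, -0.4, -0.1]
contact_force: [-0.0, 0.4, -4.2]
gripper_width: 0.0273
gripper_force: 50.0
```

```bash
python3 -m inch '0.015 -0.359 0 0 0; 0.015 -0.359 0 0 0; 0.015 -0.359 0 0 0; 0.015 -0.359 0 0 0; 0.015 -0.359 0 0 0; 0.015 -0.359 0 0 0; 0.015 -0.359 0 0 0; 0.015 -0.359 0 0 0';  python3 -m inch '0 0 0.22 0 0; 0 0 0.22 0 0; 0 0 0 0 0; 0 0 0 0 0; 0 0 0 0 0; 0 0 0 0 0; 0 0 0 0 0; 0 0 0 0 0'; python3 - <<'E'
from h import *
s=get_state();print(s['tcp_pos'],s['time_s'],s['eef_rot'])
a=snap('side','side2'); b=snap('top','top2')
O=s['tcp_pos']-[0,0,.014]
print('tip side,top',proj(a,O-[0,0,.08]),proj(b,O-[0,0,.08]))
print('collar ctr side',proj(a,O), 'crop',(proj(a,O-[0,0,.08])-[260,60])*5, 'basehole guess',(proj(a,[.585,.219,.08])-[260,60])*5)
cv2.imwrite('pics/both2.png',np.hstack([cv2.resize(a['color'][60:180,260:380],(450,450),interpolation=cv2.INTER_CUBIC),cv2.resize(b['color'][100:240,140:280],(350,350)).repeat(1,0) if 0 else cv2.copyMakeBorder(cv2.resize(b['color'][100:240,140:280],(350,350)),0,100,0,0,0)]))
E
```

```text
time_s: 6.2
tcp_pos: [0.5841, 0.2221, 0.2925]
eef_rot: [179.9, 0.1, -0.1]
contact_force: [1.1, -0.7, -3.1]
gripper_width: 0.0272
gripper_force: 50.0
time_s: 7.2
tcp_pos: [0.5851, 0.2205, 0.2286]
eef_rot: [-180.0, -0.0, -0.1]
contact_force: [-1.1, 0.5, -4.1]
gripper_width: 0.0272
gripper_force: 50.0
[0.58509555 0.22051766 0.22863479] 7.2 [-1.79985155e+02 -1.90115710e-02 -1.08455577e-01]
tip side,top [[338.54134271 120.50311463]] [[190.93012163 158.03592393]]
collar ctr side [[339.60090866  95.85824314]] crop [[392.70671354 302.51557314]] basehole guess [[389.45100773 380.74853255]]
```

View pics/both2.png

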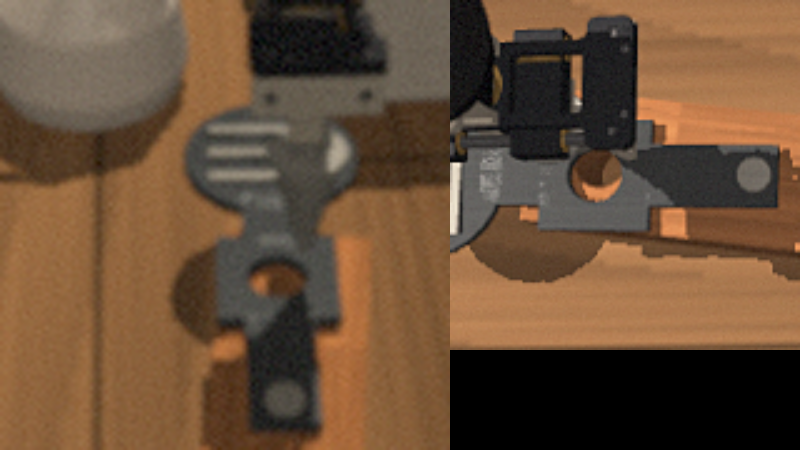

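The right (top) view shows the arm hole at crop (597,177) with a wood crescent on its lower side. In the side view the pin is in shadow against the plate, narrowing to about crop (288,235). I'll lower it so the tip is just above the arm and look with more contrast.

```bash
python3 -m inch '0 0 0.1 0 0; 0 0 0.1 0 0; 0 0 0 0 0; 0 0 0 0 0; 0 0 0 0 0; 0 0 0 0 0; 0 0 0 0 0; 0 0 0 0 0'; python3 - <<'E'
from h import *
s=get_state();print(s['tcp_pos'],s['time_s'],s['eef_rot'])
a=snap('side','side3')
O=s['tcp_pos']-[0,0,.014]
k=7.5; off=np.array([295,70])
for n,X in(('tip',O-[0,0,.08]),('collar',O),('basehole',[.585,.219,.08]),('armhole',[.5705,.218,.091])): print(n,(proj(a,X)[0]-off+.5)*k)
cr=a['color'][70:150,295:375]
cr=(255*(cr/255.)**.5).astype(np.uint8)
cv2.imwrite('pics/s3.png',cv2.resize(cr,(600,600),interpolation=cv2.INTER_CUBIC))
E
```

```text
time_s: 8.3
tcp_pos: [0.5849, 0.2205, 0.1983]
eef_rot: [180.0, 0.0, -0.1]
contact_force: [-2.2, 0.3, -4.2]
gripper_width: 0.0271
gripper_force: 50.0
[0.58487931 0.22046557 0.19832893] 8.3 [ 1.79995269e+02  1.65996068e-02 -1.03969534e-01]
tip [326.94401158 447.27694193]
collar [334.52706025 270.38322924]
basehole [325.4265116  499.87279882]
armhole [287.324871   480.66788088]
```

View pics/s3.png

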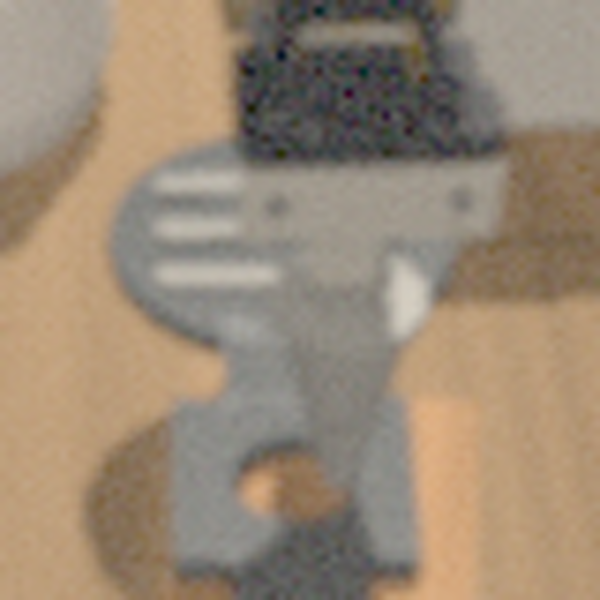

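```bash
python3 - <<'E'
from h import *
def cr(im):
    c=im[85:145,305:365]; c=cv2.resize(c,(400,400),interpolation=cv2.INTER_CUBIC).astype(float)
    return c
A=np.mean([capture('side')['color'].astype(float) for _ in range(6)],0); np.save('pics/s3avg.npy',A)
B=load('side0')['color'].astype(float)
a=cr(A); 
lab=cv2.cvtColor((255*np.clip(a/255,0,1)**.5).astype(np.uint8),cv2.COLOR_BGR2LAB).astype(float)
lab[...,0]=np.clip((lab[...,0]-130)*1.6+110,0,255); lab[...,1:]=np.clip((lab[...,1:]-128)*2.5+128,0,255)
e=cv2.cvtColor(lab.astype(np.uint8),cv2.COLOR_LAB2BGR)
d=np.clip(128+2*(cr(A)-cr(B)),0,255).astype(np.uint8)
cv2.imwrite('pics/s3b.png',np.hstack([e,d]))
E
```

```text
(no output)
```

View pics/s3b.png

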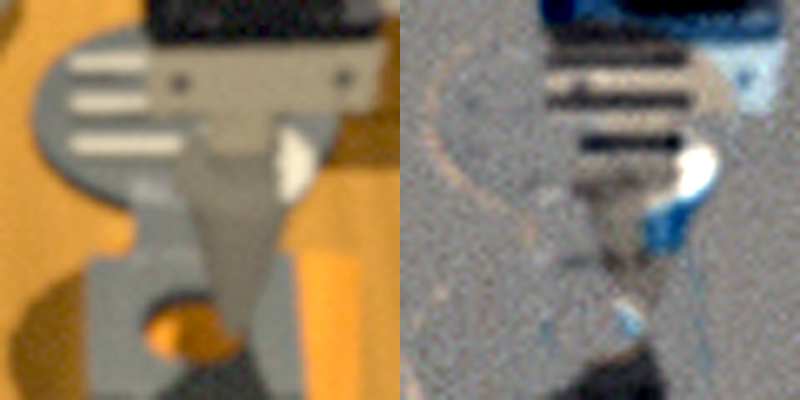

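The collar's lit right edge is at crop (295,165). The cone narrows to a tip at about (241,342), which is the right rim of the arm hole. So the pin sits some mm further +x than intended, and perhaps lower in the grip. I'll compute it relative to the hole in the same view.

```bash
python3 - <<'E'
from m import *
px=lambda x,y:(305+x/6.667-.5,85+y/6.667-.5)
h=onz(S,(333.3,134.17),.091); b=onz(S,(335.78,165.33),.097)
print('arm hole',h,'bolt',b)
for z in (.09,.095,.10,.104):
    print(z,'tip',onz(S,px(241,340),z)-h,'collar',onz(S,px(248,165),z+.083)-h)
# hole rim extents in side view by the crop: left 145,right 243, top 292,bottom 362
hc=onz(S,px(194,328),.091);print('hole by eye',hc, 'L/R',onz(S,px(145,328),.091)[0],onz(S,px(243,328),.091)[0])
s=get_state();print(s['tcp_pos'],s['contact_force'])
E
```

```text
arm hole [0.57168466 0.21555548 0.091     ] bolt [0.56914965 0.09110779 0.097     ]
0.09 tip [ 0.01992158 -0.00532069 -0.001     ] collar [0.02027939 0.00376789 0.082     ]
0.095 tip [ 0.01927877 -0.01084932  0.004     ] collar [ 0.01955264 -0.00252836  0.087     ]
0.1 tip [ 0.01863596 -0.01637794  0.009     ] collar [ 0.0188259 -0.0088246  0.092    ]
0.104 tip [ 0.01812171 -0.02080085  0.013     ] collar [ 0.01824451 -0.01386159  0.096     ]
hole by eye [0.57264325 0.21744522 0.091     ] L/R 0.5523799621217379 0.5929061743253481
[0.58498185 0.22049978 0.19833992] [-1.51921371 -0.34705735 -2.90877224]
```

```bash
python3 -m inch '0 0 -0.04 0 0; -0.042 0 0 0 0; 0 0 0 0 0; 0 0 0.05 0 0; 0 0 0.05 0 0; 0 0 0.05 0 0; 0 0 0 0 0; 0 0 0 0 0' 60; python3 - <<'E'
from h import *
s=get_state();print(s['tcp_pos'],s['contact_force'],s['moment'])
A=[capture('side')['color'].astype(float) for _ in range(5)]; a=np.mean(A,0)
c=cv2.resize(a[85:145,305:365],(480,480),interpolation=cv2.INTER_CUBIC)
cv2.imwrite('pics/s4.png',(255*np.clip(c/255,0,1)**.5).astype(np.uint8))
E
```

```text
time_s: 9.65
tcp_pos: [0.5789, 0.2206, 0.1819]
eef_rot: [180.0, -0.0, -0.1]
contact_force: [0.6, 0.4, -3.3]
gripper_width: 0.027
gripper_force: 60.0
[0.57890781 0.22057739 0.18186494] [ 0.63481431  0.37109336 -3.25904816] [0.00127431 0.01575606 0.04650478]
```

View pics/s4.png

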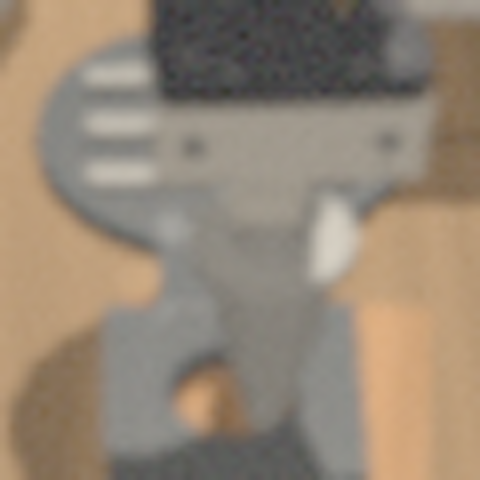

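The tip, at crop (268,425), now goes into the right half of the arm hole with no contact force. Driving on down in small steps.

```bash
python3 -m inch '0 0 0.04 0 0; 0 0 0.04 0 0; 0 0 0.04 0 0; 0 0 0 0 0; 0 0 0 0 0; 0 0 0 0 0; 0 0 0 0 0; 0 0 0 0 0' 60; python3 -c "
from h import *
s=get_state();print(s['tcp_pos'],s['contact_force'],s['moment'])"
```

```text
time_s: 10.9
tcp_pos: [0.5786, 0.2204, 0.1638]
eef_rot: [180.0, 0.0, -0.1]
contact_force: [-3.0, -0.3, -3.2]
gripper_width: 0.0273
gripper_force: 60.0
[0.57860842 0.22044263 0.16377863] [-2.95528924 -0.28321459 -3.2295409 ] [-0.15277936  1.25505009 -0.04787653]
```

```bash
python3 -m inch '0 0 0.03 0 0; 0 0 0.03 0 0; 0 0 0.03 0 0; 0 0 0 0 0; 0 0 0 0 0; 0 0 0 0 0; 0 0 0 0 0; 0 0 0 0 0' 60; python3 -c "
from h import *
s=get_state();print(s['tcp_pos'],s['contact_force'],s['moment'])"
```

```text
time_s: 11.9
tcp_pos: [0.5788, 0.2205, 0.1504]
eef_rot: [180.0, -0.0, -0.1]
contact_force: [-1.5, 0.1, -4.5]
gripper_width: 0.0267
gripper_force: 60.0
[0.5787631  0.22050354 0.15036303] [-1.53952     0.12516188 -4.53232166] [ 0.02443808  0.65684639 -0.04948225]
```

```bash
python3 -m inch '0 0 0.03 0 0; 0 0 0.03 0 0; 0 0 0 0 0; 0 0 0 0 0; 0 0 0 0 0; 0 0 0 0 0; 0 0 0 0 0; 0 0 0 0 0' 60; python3 -c "
from h import *
s=get_state();print(s['tcp_pos'],s['contact_force'],s['moment'])"
```

```text
time_s: 12.9
tcp_pos: [0.5787, 0.2205, 0.1414]
eef_rot: [180.0, 0.0, -0.1]
contact_force: [-1.8, 0.4, -4.2]
gripper_width: 0.0271
gripper_force: 60.0
[0.57870418 0.22051332 0.14136846] [-1.75221856  0.44760464 -4.18458302] [-0.0897125   0.82067716  0.0054983 ]
```

```bash
python3 -m inch '0 0 0.025 0 0; 0 0 0.025 0 0; 0 0 0.025 0 0; 0 0 0 0 0; 0 0 0 0 0; 0 0 0 0 0; 0 0 0 0 0; 0 0 0 0 0' 60; python3 - <<'E'
from h import *
s=get_state();print(s['tcp_pos'],s['contact_force'],s['moment'])
a=np.mean([snap('side','side5')['color'].astype(float) for _ in range(5)],0)
c=cv2.resize(a[85:145,305:365],(480,480),interpolation=cv2.INTER_CUBIC)
cv2.imwrite('pics/s5.png',(255*np.clip(c/255,0,1)**.5).astype(np.uint8))
E
```

```text
time_s: 13.9
tcp_pos: [0.5787, 0.2205, 0.1301]
eef_rot: [180.0, 0.0, -0.1]
contact_force: [-1.6, -0.3, -4.4]
gripper_width: 0.0272
gripper_force: 60.0
[0.57869127 0.22050699 0.13008174] [-1.62105464 -0.34609955 -4.38605401] [0.01045292 0.64576678 0.02378657]
```

View pics/s5.png

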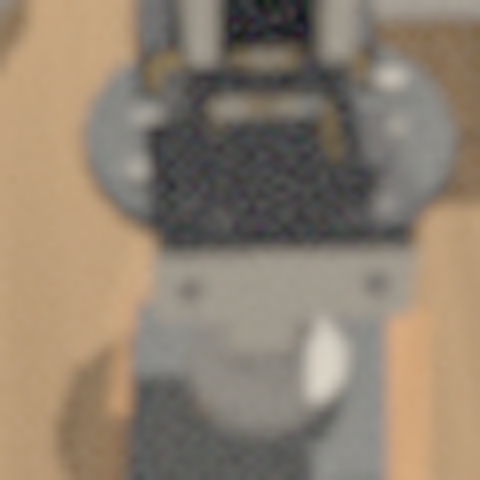

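The arm has swung into line: the plate moved right and base wood now shows evenly on both sides. The collar at crop (270,380) is just above the arm. Continuing until it resists.

```bash
python3 -m inch '0 0 0.02 0 0; 0 0 0.02 0 0; 0 0 0.02 0 0; 0 0 0 0 0; 0 0 0 0 0; 0 0 0 0 0; 0 0 0 0 0; 0 0 0 0 0' 60; python3 -c "
from h import *
s=get_state();print(s['tcp_pos'],s['contact_force'],s['moment'])"
```

```text
time_s: 15.15
tcp_pos: [0.5795, 0.2206, 0.1218]
eef_rot: [-180.0, -0.1, -0.1]
contact_force: [-1.0, -1.9, 6.2]
gripper_width: 0.0273
gripper_force: 60.0
[0.57950597 0.22061891 0.12181407] [-1.04013151 -1.88255772  6.16642423] [-0.75376278  0.33047449 -0.03920417]
```

```bash
python3 -m inch '0 0 0.013 0 0; 0 0 0.013 0 0; 0 0 0 0 0; 0 0 0 0 0; 0 0 0 0 0; 0 0 0 0 0; 0 0 0 0 0; 0 0 0 0 0' 60; python3 -c "
from h import *
s=get_state();print(s['tcp_pos'],s['contact_force'],s['moment'])"
```

```text
time_s: 16.15
tcp_pos: [0.5811, 0.2204, 0.1216]
eef_rot: [-179.9, -0.3, -0.1]
contact_force: [-4.1, -5.5, 26.8]
gripper_width: 0.0269
gripper_force: 60.0
[0.58111861 0.22044735 0.12164607] [-4.05558357 -5.53230772 26.75391208] [-2.16983563  1.87769498 -0.35439632]
```

It stopped at TCP 0.1216 with about 30 N, which means either seated or caught. I'll relax, release and lift, then measure.

```bash
python3 -m inch '0 0 -0.022 0 0; 0 0 0 0 1; 0 0 0 0 1; 0 0 0 0 1; 0 0 0 0 1; 0 0 0 0 1; 0 0 0 0 1; 0 0 -0.2 0 1'; python3 -m inch '0 0 -0.3 0 1; 0 0 -0.3 0 1; 0 -0.4 0 0 0; 0 -0.4 0 0 0; 0 -0.4 0 0 0; 0 0 0 0 0; 0 0 0 0 0; 0 0 0 0 0'; python3 - <<'E'
from h import *
s=get_state();print(s['tcp_pos'],s['contact_force'])
a=snap('side','side6');b=snap('top','top6')
A=cv2.resize(a['color'][85:145,305:365],(400,400),interpolation=cv2.INTER_CUBIC);B=cv2.resize(b['color'][130:200,160:230],(400,400),interpolation=cv2.INTER_CUBIC)
cv2.imwrite('pics/b6.png',np.hstack([A,B]))
for n,c in(('side',a),('top',b)):
  for z in(.091,.101): print(n,z,[ (proj(c,[.5835,.22,z+q])[0]-((305,85) if n=='side' else (160,130))+.5)*(6.667 if n=='side' else 5.714) for q in(0,.006,.061)])
E
```

```text
time_s: 17.15
tcp_pos: [0.5773, 0.2197, 0.1485]
eef_rot: [179.8, 0.2, -0.1]
contact_force: [0.3, 0.2, -0.0]
gripper_width: 0.0866
gripper_force: 0.0
time_s: 18.15
tcp_pos: [0.5792, 0.3995, 0.2408]
eef_rot: [-180.0, -0.0, -0.2]
contact_force: [0.1, -0.3, 0.0]
gripper_width: 0.0333
gripper_force: 0.0
[0.57923564 0.39954003 0.24082686] [ 0.14073783 -0.27044212  0.049462  ]
side 0.091 [array([219.67893357, 322.96777427]), array([220.1372003 , 311.99215226]), array([224.5168183 , 206.94307236])]
side 0.101 [array([220.44477348, 304.62395879]), array([220.90925839, 293.49417138]), array([225.34941017, 186.94046522])]
top 0.091 [array([219.53356208, 190.42449785]), array([214.45831737, 187.43296414]), array([164.5931906 , 158.02563721])]
top 0.101 [array([211.03719528, 185.41627213]), array([205.84807971, 182.35713495]), array([154.8255859 , 152.26209799])]
```

View pics/b6.png

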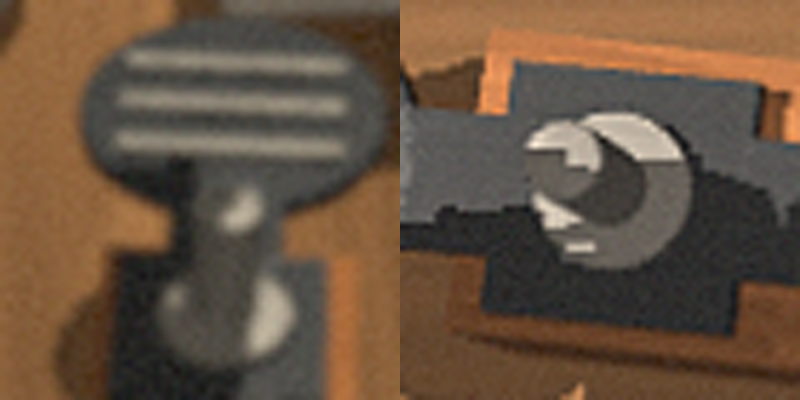

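Side view: the collar at (228,312) and handle top at (228,208) match the seated prediction of (220,312) and (224,207). Top view: the collar at (210,190) and handle at (165,160) fit too, and the pin is upright with no gap. I'll check the height by touch, pressing lightly on the handle with shut fingers; contact is expected at z = 0.152.

```bash
python3 -m inch '0.01 0.4 0 0 0; 0.01 0.4 0 0 0; 0.01 0.397 0 0 0; 0 0 0.2 0 0; 0 0 0.2 0 0; 0 0 0.07 0 0; 0 0 0 0 0; 0 0 0 0 0'; python3 -m inch '0 0 0.03 0 0; 0 0 0.025 0 0; 0 0 0.01 0 0; 0 0 0.01 0 0; 0 0 0 0 0; 0 0 0 0 0; 0 0 0 0 0; 0 0 0 0 0'; python3 -c "
from h import *
s=get_state();print(s['tcp_pos'],s['contact_force'],s['moment'])"
```

```text
time_s: 19.25
tcp_pos: [0.584, 0.2214, 0.1713]
eef_rot: [-180.0, -0.1, -0.1]
contact_force: [1.1, -0.0, 0.7]
gripper_width: 0.0005
gripper_force: 0.0
time_s: 20.25
tcp_pos: [0.5833, 0.221, 0.1588]
eef_rot: [-180.0, -0.0, -0.1]
contact_force: [-0.2, -0.1, -1.0]
gripper_width: 0.0006
gripper_force: 0.0
[0.58328169 0.22103505 0.15884954] [-0.18438508 -0.12267269 -0.9869603 ] [-0.06610101 -0.00989376 -0.02050206]
```

```bash
python3 -m inch '0 0 0.013 0 0; 0 0 0.013 0 0; 0 0 0.013 0 0; 0 0 0.013 0 0; 0 0 0 0 0; 0 0 0 0 0; 0 0 0 0 0; 0 0 0 0 0'; python3 -c "
from h import *
s=get_state();print(s['tcp_pos'],s['contact_force'],s['moment'])"
```

```text
time_s: 21.25
tcp_pos: [0.5839, 0.2209, 0.1523]
eef_rot: [-180.0, -0.1, -0.1]
contact_force: [-0.7, -1.4, 8.2]
gripper_width: 0.0004
gripper_force: 3.8
[0.58386948 0.22092624 0.15231393] [-0.67034    -1.44175702  8.20950148] [-0.49582424  0.55910672 -0.00578375]
```

```bash
python3 -m inch '0 0 0.01 0 0; 0 0 0 0 0; 0 0 0 0 0; 0 0 0 0 0; 0 0 0 0 0; 0 0 0 0 0; 0 0 0 0 0; 0 0 0 0 0'; python3 -m inch '0 0 -0.05 0 0; 0 0 -0.2 0 0; 0 0 -0.3 0 0; 0 -0.3 -0.2 0 0; 0 -0.3 0 0 0; 0 -0.3 0 0 0; 0 0 0 0 0; 0 0 0 0 0'; python3 - <<'E'
from h import *
a=snap('side','side7');b=snap('top','top7')
for n,c in(('side',a),('top',b)):
    o=load(n+'6')['color'].astype(int); y,x=(slice(85,145),slice(305,365)) if n=='side' else (slice(130,200),slice(160,230))
    print(n,abs(c['color'].astype(int)-o)[y,x].mean())
    r=load(n+'0')['color'].astype(int); y,x=(slice(305,350),slice(330,375)) if n=='side' else (slice(145,185),slice(455,505))
    print(' straight pin',abs(c['color'].astype(int)-r)[y,x].mean())
E
```

```text
time_s: 22.25
tcp_pos: [0.5846, 0.2209, 0.1522]
eef_rot: [-180.0, -0.2, -0.1]
contact_force: [-2.0, -3.3, 14.3]
gripper_width: 0.0002
gripper_force: 7.2
time_s: 23.25
tcp_pos: [0.5832, 0.356, 0.2615]
eef_rot: [180.0, 0.0, -0.1]
contact_force: [0.4, -0.7, -0.2]
gripper_width: 0.0006
gripper_force: 0.0
side 6.280092592592593
 straight pin 4.5830452674897115
top 10.619591836734694
 straight pin 9.631833333333333
```

The handle top holds firm at 0.152 m under load, so the collar is flush. The straight pin is unchanged in the side view. Handing in.

```bash
python3 -c "
from plant import close_job
print(close_job())"
```

```text
the job is handed in; nothing more can be done
None
```

The tapered pin is driven home through the arm into the base: its handle top held at 0.152 m under a 14 N press, the height for a flush collar. I let go of it, left the straight pin in the rack, and handed the job in with about 23 s on the clock.

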